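# Close the snap seam of a lantern wing with the seaming stylus

## Robot

A 6-joint arm with a two-finger parallel gripper is mounted at the origin on the work surface. World frame = base frame: x ahead of the robot, y to its left, z up, the work surface at z = 0. Lengths are in m, angles in rad, forces in N, time in s.
With the tool pointing down it reaches from about 0.35 to 0.775 m from the base axis. Payload 7.3 kg.
Tool frame: the origin (TCP) lies midway between the tips of the shut fingers; the grasp point (between the pads) lies 19 mm behind it (tcp_to_grasp is the distance from the TCP to the grasp point, in m); z points along the fingers, y is the line along which they close (so a half turn about z gives the same grasp; the last joint's range is limited). The gripper opens to 92 mm and grips with 3 to 60 N. Pads are 19 mm wide; open, the fingers measure 130 mm over their backs; the gripper's body (75 mm by 190 mm) begins 47 mm behind the grasp point.
Start: joints at [-1.352, 0.342, 1.524, -0, 1.275, -0.146], TCP at [0.187, -0.49, 0.227] pointing down, gripper open.
Joint ranges: [-2.53, 2.53], [-0.77, 2.02], [0.04, 2.7], [-1, 4.14], [0.28, 2.66], [-3.11, 3.11]. Speed limits (rad/s): [2.57, 2.57, 3.14, 3.14, 3.14, 3.14].

## Interface

Orientations are given as [roll, pitch, yaw] about the fixed x, y, z axes, in that order (R = Rz(yaw) Ry(pitch) Rx(roll)).
In Python, from cell import observe, read_camera, calibration, hand_in, tcp_to_grasp gives the robot as it stands.
- The arm moves only by the tool send_rows, never from a script. Its argument "targets" is a list of rows, each a list of 5 numbers: the opening, from 0 (shut) to 1 (fully open), then the shift along the world's x, y, z in m, then the turn about the world's z in rad. A call has 1 to 5 rows; each row shifts and turns the commanded pose from where the row before left it; what a row does not reach is not made up. A row lasts 1/10 s, in which the tool goes at most 50 mm and 8.59 degrees, less where a joint would pass 70% of its speed; a pose out of reach is approached as far as the arm can. A call is refused whole if a number of a shift passes 0.05 or a number of a turn 0.15, either way. A call with a gripper value outside its range is refused whole. The fingers move at their own pace and stop on an object; "grip_force" is the grip in N (left out, the last holds). Time passes only in rows, so rows that do not move let the fingers close. It gives the time, the measured TCP pose, the force, the opening and the grip force at its end, in the units of the state.
- observe(): the state, without advancing time (a new reading comes with each control period).
- read_camera(name): name is "side" or "top" or "wrist"; returns (picture, depth): 420x560x3 uint8, red, green, blue; 420x560 float32, m along the optical axis (not along the pixel's ray), 0 where there is no reading.
- calibration(name): a dict with "intrinsics" (3x3 intrinsics, pixels), "world_to_cam" (4x4, takes a point from world to camera coordinates); the wrist camera has in their place "hand_eye" (4x4, takes a point from camera to tool coordinates, whose origin is the TCP and whose axes are the flange's). Camera axes: x right, y up, looking along -z (the intrinsics and any distortion apply to the point x, -y, -z); pixel columns grow to the right and rows downward; lengths in m; the calibration is good to about 2 mm. A picture is of the moment at which its call begins: read the wrist's pose just before it. calibration takes no time and is no camera call.
- hand_in(): hands the job in; it is judged then, once.
The state is a dict: "time": time; "qpos": joint angles; "qvel": joint speeds; "joint_efforts": joint torques, N m; "tool_pos": TCP position; "tool_rot": TCP orientation; "contact_force": force on the tool from outside, world axes, zero at the start; "torque": the same for the moment, N m; "opening": finger opening in m; "grip_force": force on a finger pad.
Only numpy, scipy, OpenCV 4.12 (cv2) and the standard library are available. Lean on these libraries where they do the work, as an engineer would, in place of code of your own. Each camera call takes 0.05 s, during which the arm holds its last target. There are 200 camera calls.

## Task

Take the seaming stylus out of its stand, set its ball tip on the blue land of the seam in the white lantern wing, and run it along the curved groove over the seven orange tabs to the green land, pressing every tab fully home. Make it one slow, steady pass (under 15 cm per second) feeling for the shell and without lifting the tip out of the groove, gently (never over 25 N), and with the stylus only, never the gripper. Then put the stylus back upright through the eyelet of its stand, resting on its collar, and let go, leaving the other things on the table where they are.

Things in the scene. Friction and masses are not known exactly. Their poses are not given: they have to be found in the camera images.
- stylus: seaming stylus, 136 mm long, about 120 g, upright (z up) in its stand's eyelet. Origin at the lowest point of the tip. Up its z: steel ball tip 14 mm across, shaft 14 mm across from 19 to 70 mm, brass collar 36 mm across from 70 to 76 mm, blue square handle 22 x 22 mm from 76 to 136 mm, flats facing its x and y
- stylus_tip (a point): lowest point of the stylus's ball tip (ball radius 7 mm)
- stylus_grip (a point): on the stylus's axis, in the handle 102 mm above the tip: a good height to grip; the handle's top is 34 mm higher
- stand: fixed wooden stand, foot 100 x 90 x 10 mm; origin under its centre. A level brass plate, 70 x 84 x 8 mm, top 88 mm above the table, has one round eyelet 21 mm wide. The stylus hangs in it by its collar, its tip 18 mm above the table
- eye (a point): centre of the eyelet's mouth, level with the plate's top
- wing_bed: tilted plywood bed (z leans 8 degrees; seam climbs to the finish) under the white wing-shaped shell, 195 mm long (y), 13 thick. Origin: middle of the shell's nominal underside. Seam: groove 20 mm wide, 4 deep, 240 mm radius: blue land 21 mm, seven orange tabs 22 mm each, green land 21 mm. Proud tabs stand 2.5 mm above the lands, a red ramp towards the start. Nominal groove floor: z = 9 mm
- seam_start (a point): middle of the blue land on the groove's centre line: where the stylus starts. A nominal point fixed to the bed: the shell lies on packing, so its real floor is up to 7 mm above or below (4 mm in height, and a rock of up to 0.025 rad along the seam), differently each time; no pose shows it, feel for it
- seam2 (a point): middle of tab 2 (counted from the start) on the groove's centre line, at the nominal level of the pressed tab's top (fixed to the bed; the shell's real level differs, see seam_start)
- seam4 (a point): middle of tab 4 (counted from the start) on the groove's centre line, at the nominal level of the pressed tab's top (fixed to the bed; the shell's real level differs, see seam_start)
- seam6 (a point): middle of tab 6 (counted from the start) on the groove's centre line, at the nominal level of the pressed tab's top (fixed to the bed; the shell's real level differs, see seam_start)
- seam_end (a point): middle of the green land on the groove's centre line: where the stylus finishes (nominal level, fixed to the bed)
- tab1 (a joint): how far tab 1 (counted from the start) is pressed into the groove (-z): 0 = proud by 2.5 mm, 0.0025 m = fully home, level with the lands. Takes 3 to 4 N and stays where it is pushed
- tab2 (a joint): how far tab 2 (counted from the start) is pressed into the groove (-z): 0 = proud by 2.5 mm, 0.0025 m = fully home, level with the lands. Takes 3 to 4 N and stays where it is pushed
- tab3 (a joint): how far tab 3 (counted from the start) is pressed into the groove (-z): 0 = proud by 2.5 mm, 0.0025 m = fully home, level with the lands. Takes 3 to 4 N and stays where it is pushed
- tab4 (a joint): how far tab 4 (counted from the start) is pressed into the groove (-z): 0 = proud by 2.5 mm, 0.0025 m = fully home, level with the lands. Takes 3 to 4 N and stays where it is pushed
- tab5 (a joint): how far tab 5 (counted from the start) is pressed into the groove (-z): 0 = proud by 2.5 mm, 0.0025 m = fully home, level with the lands. Takes 3 to 4 N and stays where it is pushed
- tab6 (a joint): how far tab 6 (counted from the start) is pressed into the groove (-z): 0 = proud by 2.5 mm, 0.0025 m = fully home, level with the lands. Takes 3 to 4 N and stays where it is pushed
- tab7 (a joint): how far tab 7 (counted from the start) is pressed into the groove (-z): 0 = proud by 2.5 mm, 0.0025 m = fully home, level with the lands. Takes 3 to 4 N and stays where it is pushed
- glue_tin: open aluminium glue tin, 84 mm across, 32 mm high, loose bystander; origin under its centre
- tape_roll: roll of brown tape lying flat, 100 mm across, 45 mm high, loose bystander; origin under its centre
- paint_jar: yellow jar with red cap, 64 mm across, 85 mm high, loose bystander; origin under its centre
- paste_brush: paste brush lying flat, 190 mm long, loose bystander; origin under its middle
- tea_light: white tea light, 40 mm across, 18 mm high, loose bystander; origin under its centre
- cork_block: cork block 100 x 60 x 35 mm, loose bystander; origin under its centre
Not all that is in view belongs to the job. Several things look just like the stand: the one meant starts farthest to the robot's right. Of the things that look like the stylus, the larger one is meant.

How it is judged:
By the outcome, as a careful person would: the job done as asked, in the order asked, and still so for the second after the job is handed in, with the robot touching nothing.
It also fails if it takes over 72 s, if anything falls off the work surface, if the arm or the gripper's body presses on something with over 40 N, if the wrist force passes 120 N, or if a joint passes its speed limit or range.

## Working session

There is one attempt and no reset: what is moved stays moved. The work goes in short steps, Python scripts to look and compute and a tool call to move; the robot and the scene stay as the last step left them, time stands still between calls to the robot, and variables do not carry over. Pictures are saved under pics/ and viewed, at most 10 in all, crops included, and the job is handed in when it is done.

Besides the shell and the picture viewer there is one more tool, called as name([rows], argument=value, ...), one row to a line, values as JSON. send_rows: Moves the arm, as the interface text tells. Its arguments: {"type":"object","properties":{"targets":{"type":"array","items":{"type":"array","items":{"type":"number"}}},"grip_force":{"type":"number"}},"required":["targets"]}

```bash
mkdir -p pics; cat > h.py <<'E'
import numpy as np,cv2
from cell import *
def save(n,img): cv2.imwrite('pics/'+n,cv2.cvtColor(img,cv2.COLOR_RGB2BGR))
E
python3 - <<'E'
from h import *
s=observe();print(s)
for n in('top','side','wrist'):
    p,d=read_camera(n);np.savez(''+n+'.npz',p=p,d=d);save(n+'0.png',p);c=calibration(n)
    print(n,{k:np.round(v,4).tolist() if not isinstance(v,str) else v for k,v in c.items()})
print(tcp_to_grasp)
E
```

```text
{'time': 0.0, 'qpos': array([-1.35198480e+00,  3.42731631e-01,  1.52503872e+00,  1.49818850e-05,
        1.27542329e+00, -1.46009981e-01]), 'qvel': array([ 6.87554176e-04, -1.41467153e-03, -3.81905223e-04,  6.36031454e-04,
       -6.36066662e-04,  3.22059884e-05]), 'joint_efforts': array([ 1.15196026e-04, -4.31242847e+01, -2.44220245e+01,  7.17799016e-02,
        5.58531994e-02, -1.25685765e-04]), 'tool_pos': array([ 0.18723784, -0.49002157,  0.22603278]), 'tool_rot': array([-3.14001078e+00, -2.47105153e-04,  3.64816935e-01]), 'contact_force': array([-0.2663544 , -0.63752722,  0.32714209]), 'torque': array([ 0.01090658, -0.02751887,  0.01284958]), 'grip_force': 0.0, 'opening': 0.09166534509750787}
top {'intrinsics': [[500.3967, 0.0, 276.7012], [0.0, 500.3967, 206.8919], [0.0, 0.0, 1.0]], 'world_to_cam': [[0.021, -0.9997, 0.0098, -0.0767], [0.9971, 0.0216, 0.0725, -0.5503], [-0.0727, 0.0083, 0.9973, -1.2624], [0.0, 0.0, 0.0, 1.0]]}
side {'intrinsics': [[540.5045, 0.0, 286.3673], [0.0, 540.5045, 208.7811], [0.0, 0.0, 1.0]], 'world_to_cam': [[0.8992, -0.4376, -0.0058, -0.516], [0.2364, 0.4745, 0.8479, -0.2029], [-0.3683, -0.7638, 0.53, -1.4566], [0.0, 0.0, 0.0, 1.0]]}
wrist {'intrinsics': [[339.9414, 0.0, 284.4914], [0.0, 339.9414, 213.4914], [0.0, 0.0, 1.0]], 'hand_eye': [[-0.0004, 0.9679, 0.2512, 0.0671], [1.0, 0.0005, -0.0006, 0.0004], [-0.0007, 0.2512, -0.9679, -0.1587], [0.0, 0.0, 0.0, 1.0]]}
0.0188
```

View pics/top0.png

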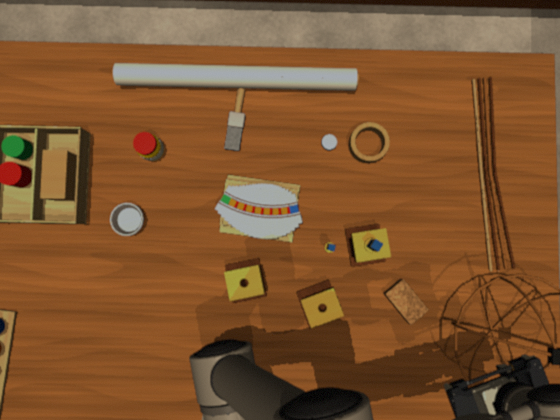

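View pics/side0.png

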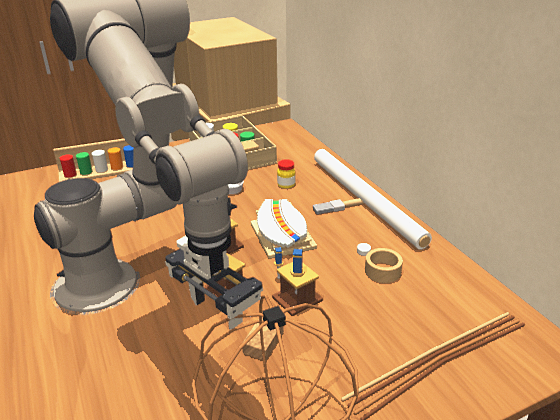

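```bash
cat >> h.py <<'E'
def pix2w(n,u,v,d,pose=None):
    c=calibration(n);K=c['intrinsics'];u,v,d=map(np.asarray,(u,v,d))
    p=np.stack([(u-K[0,2])/K[0,0]*d,-(v-K[1,2])/K[1,1]*d,-d,np.ones_like(d,float)],-1)
    if n=='wrist':
        from scipy.spatial.transform import Rotation as R
        s=pose or observe();T=np.eye(4);T[:3,:3]=R.from_euler('xyz',s['tool_rot']).as_matrix();T[:3,3]=s['tool_pos'];M=T@c['hand_eye']
    else: M=np.linalg.inv(c['world_to_cam'])
    return (p@M.T)[...,:3]
E
python3 - <<'E'
from h import *
z=np.load('top.npz');p,d=z['p'],z['d']
for nm,u,v in [('handle',375,244),('plate',361,237),('decoy',330,247),('blue',295,209),('green',226,200),('tab4',260,210),('jar',146,142),('tape',352,142),('cork',406,300),('stand2',254,275),('stand3',310,300),('table',300,150),('tea',329,142)]:
    print(nm,np.round(pix2w('top',u,v,float(d[v,u])),4))
vv,uu=np.mgrid[:420,:560];W=pix2w('top',uu,vv,d)
m=(uu>440)&(vv>265)&(d>0)&(W[...,2]>.02);w=W[m];print('lantern',w.min(0),w.max(0),np.histogram(w[:,2],8))
z=np.load('side.npz');p,d=z['p'],z['d'];W2=pix2w('side',uu,vv,d)
for nm,u,v in [('handle',298,253),('plate',290,276),('lant top',272,316),('lant',310,400),('lant',225,330)]:
    print(nm,np.round(W2[v,u],4))
m=(abs(W2[...,0]-.45)<.2)&(d>0)&(uu>274)&(uu<325)&(vv>245)&(vv<300)
blue=(p[...,2]>p[...,0]+30)&m;print('side blue',W2[blue].max(0),W2[blue].min(0),np.median(W2[blue],0))
E
```

```text
handle [ 0.4619 -0.291   0.1512]
plate [ 0.4783 -0.2707  0.0838]
decoy [ 0.4526 -0.1937  0.1002]
blue [ 0.545  -0.1104  0.0546]
green [0.5625 0.0608 0.0698]
tab4 [ 0.5402 -0.0233  0.0612]
jar [0.6984 0.2577 0.091 ]
tape [ 0.7197 -0.2527  0.0444]
cork [ 0.324  -0.3934  0.0363]
stand2 [ 0.3818 -0.0133  0.0902]
stand3 [ 0.3244 -0.1492  0.0833]
table [ 0.704  -0.123   0.0027]
tea [ 0.7231 -0.1967  0.021 ]
lantern [ 0.13695618 -0.73919174  0.02009449] [ 0.40260524 -0.31996285  0.59163366] (array([ 380,  599,  147,  724, 2444, 1014,  165, 1780]), array([0.02009449, 0.09153688, 0.16297928, 0.23442168, 0.30586407,
       0.37730647, 0.44874886, 0.52019126, 0.59163366]))
handle [ 0.4594 -0.3019  0.1534]
plate [ 0.4368 -0.3034  0.0911]
lant top [ 0.2451 -0.6246  0.3085]
lant [ 0.3445 -0.585  -0.0047]
lant [ 0.2556 -0.3128 -0.0046]
side blue [ 0.63713835 -0.10508995  0.15813525] [ 0.42075802 -0.34081022 -0.0066447 ] [ 0.48925121 -0.25193343  0.01400772]
```

View pics/wrist0.png

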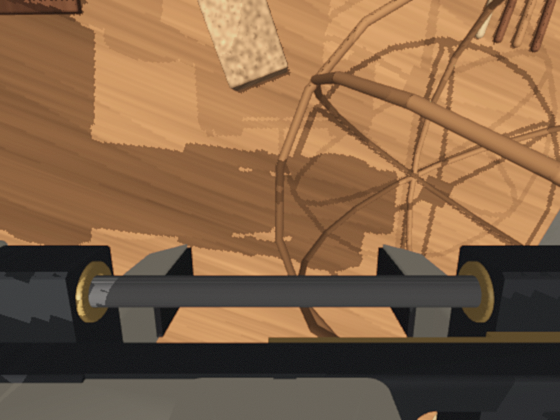

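send_rows([
  [1,0,0,0.05,0],
  [1,0,0.01,0.05,0],
  [1,0.02,0.03,0.03,0],
  [1,0.035,0.03,0,0],
  [1,0.035,0.03,0,0],
])

```text
time: 0.65
tool_pos: [0.278, -0.3899, 0.3567]
tool_rot: [3.139, -0.0, 0.363]
contact_force: [1.3, -0.2, -1.5]
opening: 0.0919
grip_force: 0.0
```

send_rows([
  [1,0.04,0.03,0,0],
  [1,0.04,0.03,0,0],
  [1,0.04,0.03,-0.03,0],
  [1,0.04,0.005,-0.03,0],
  [1,0.02,0,-0.03,0],
])

```text
time: 1.15
tool_pos: [0.454, -0.2982, 0.2692]
tool_rot: [3.141, -0.001, 0.368]
contact_force: [-0.0, -0.9, 0.4]
opening: 0.0916
grip_force: 0.0
```

send_rows([
  [1,0,0,0,0],
  [1,0,0,0,0],
  [1,0,0,0,0],
])

```text
time: 1.45
tool_pos: [0.4511, -0.3006, 0.2717]
tool_rot: [3.14, -0.001, 0.364]
contact_force: [-0.8, -0.3, -0.1]
opening: 0.0918
grip_force: 0.0
```

```bash
python3 - <<'E'
from h import *
s=observe();print(s['tool_pos'],s['tool_rot'],s['time'],s['qpos'])
p,d=read_camera('wrist');np.savez('w1.npz',p=p,d=d,pos=s['tool_pos'],rot=s['tool_rot']);save('w1.png',p)
p,d=read_camera('side');np.savez('s1.npz',p=p,d=d)
E
```

```text
[ 0.45108779 -0.30064192  0.2716589 ] [ 3.13958721e+00 -7.15344013e-04  3.64021856e-01] 1.45 [-7.29110680e-01  3.41993845e-01  1.39878717e+00 -2.90935960e-04
  1.39870182e+00  4.77714028e-01]
```

View pics/w1.png

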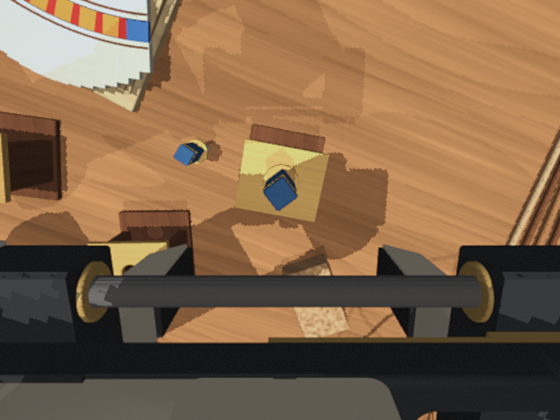

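```bash
python3 - <<'E'
from h import *
z=np.load('w1.npz');p,d=z['p'],z['d'];pose=dict(tool_pos=z['pos'],tool_rot=z['rot'])
vv,uu=np.mgrid[:420,:560];W=pix2w('wrist',uu,vv,d,pose)
reg=(uu>225)&(uu<340)&(vv>120)&(vv<235)&(d>0)
t=reg&(W[...,2]>.147)
print('top pts',t.sum(),W[t].mean(0))
r=cv2.minAreaRect((W[t][:,:2]*1000).astype(np.float32));print('handle rect',r)
pl=reg&(abs(W[...,2]-.088)<.006);r=cv2.minAreaRect((W[pl][:,:2]*1000).astype(np.float32));print('plate',r,W[pl][:,2].mean())
c=reg&(abs(W[...,2]-.096)<.004)&(np.hypot(uu-280,vv-185)<30);print(W[c].mean(0))
# second view: side
z=np.load('s1.npz');p,d=z['p'].astype(int),z['d'];W=pix2w('side',uu,vv,d)
t=(uu>280)&(uu<315)&(vv>240)&(vv<275)&(p[...,2]>p[...,0]+30)&(W[...,2]>.148);print('side',t.sum(),W[t].mean(0) if t.any() else 0)
# handle top pixel in both -> triangulate
im=cv2.resize(cv2.cvtColor(np.load('s1.npz')['p'][225:305,255:345],cv2.COLOR_RGB2BGR),None,fx=4,fy=4,interpolation=2)
im2=cv2.resize(cv2.cvtColor(np.load('w1.npz')['p'][120:235,230:345],cv2.COLOR_RGB2BGR),(400,400),interpolation=2)
o=np.zeros((400,800,3),np.uint8);o[:320,:360]=im;o[:,400:]=im2;cv2.imwrite('pics/c1.png',o)
E
```

```text
top pts 733 [ 0.46224417 -0.29322577  0.15399037]
handle rect ((461.4953308105469, -293.427734375), (22.35367774963379, 22.4278564453125), 57.81018829345703)
plate ((461.3541564941406, -293.5379943847656), (70.24756622314453, 84.17176055908203), 10.14245319366455) 0.08864396672959453
[ 0.46998276 -0.29138588  0.09459127]
side 54 [ 0.44248345 -0.33110159  0.18176753]
```

View pics/c1.png

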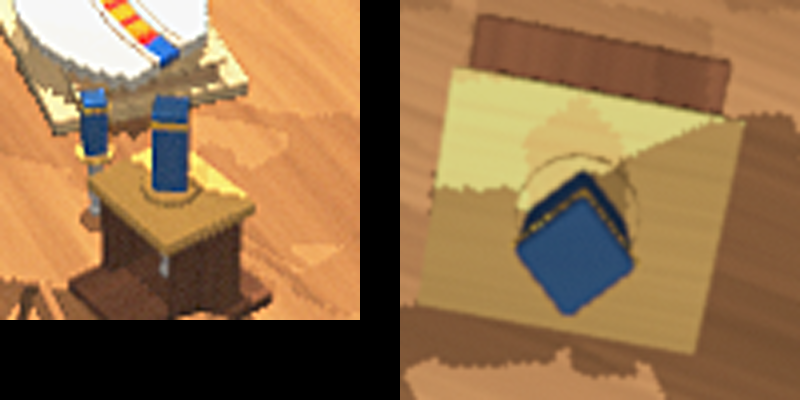

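send_rows([
  [0.7,0.01,0.007,0,0.13],
  [0.7,0,0,0,0.13],
  [0.7,0,0,0,0.13],
  [0.7,0,0,0,0.13],
  [0.7,0,0,0,0.124],
])

```text
time: 2.05
tool_pos: [0.461, -0.2936, 0.2716]
tool_rot: [3.139, 0.0, 1.013]
contact_force: [-0.1, 0.1, -0.1]
opening: 0.0644
grip_force: 0.0
```

send_rows([
  [0.7,0,0,0,0],
  [0.7,0,0,-0.03,0],
  [0.7,0,0,-0.04,0],
  [0.7,0,0,-0.02,0],
  [0.7,0,0,0,0],
])

```text
time: 2.55
tool_pos: [0.4598, -0.2923, 0.178]
tool_rot: [-3.137, -0.001, 1.005]
contact_force: [0.7, -0.1, 0.7]
opening: 0.0641
grip_force: 0.0
```

```bash
python3 - <<'E'
from h import *
c=calibration('side');q=c['world_to_cam']@[.4615,-.2935,.154,1];print('side proj',540.5*q[0]/-q[2]+286.4,208.8-540.5*q[1]/-q[2])
s=observe();print(s['tool_pos'],s['tool_rot'],s['contact_force'],s['opening'],s['qpos'])
E
```

```text
side proj 297.2530156064688 250.74574585489296
[ 0.45984046 -0.29227029  0.17802496] [-3.13659202e+00 -6.19236375e-04  1.00498190e+00] [ 0.66596671 -0.06674644  0.72104047] 0.0641003343560008 [-7.06808425e-01  4.23811669e-01  1.53964334e+00 -9.68214170e-05
  1.18317567e+00 -1.40958723e-01]
```

send_rows([
  [0.7,0,0,-0.03,0],
  [0.7,0,0,-0.03,0],
  [0.7,0,0,-0.02,0],
  [0.7,0,0,0,0],
])

```text
time: 2.95
tool_pos: [0.4607, -0.2928, 0.0995]
tool_rot: [-3.139, -0.0, 1.006]
contact_force: [-0.3, -0.3, 0.8]
opening: 0.064
grip_force: 0.0
```

send_rows([
  [0.1,0,0,0,0],
  [0,0,0,0,0],
  [0,0,0,0,0],
  [0,0,0,0,0],
  [0,0,0,0,0],
], grip_force=50)

```text
time: 3.45
tool_pos: [0.4616, -0.2931, 0.1008]
tool_rot: [3.141, 0.0, 1.009]
contact_force: [-1.0, 0.2, -0.1]
opening: 0.0287
grip_force: 0.0
```

send_rows([
  [0,0,0,0,0],
  [0,0,0,0,0],
  [0,0,0,0,0],
])

```text
time: 3.75
tool_pos: [0.4615, -0.293, 0.1004]
tool_rot: [3.141, 0.0, 1.009]
contact_force: [-0.2, 0.6, 3.2]
opening: 0.0219
grip_force: 50.0
```

```bash
python3 - <<'E'
from h import *
s=observe();print(s['tool_pos'],s['tool_rot'],s['contact_force'],s['opening'],s['grip_force'])
# seam estimate from top and side depth, colours
vv,uu=np.mgrid[:420,:560]
for n,f in(('top','top.npz'),('side','s1.npz'),('wrist','w1.npz')):
    z=np.load(f);p,d=z['p'],z['d'];W=pix2w(n,uu,vv,d,dict(tool_pos=z['pos'],tool_rot=z['rot']) if n=='wrist' else None)
    hsv=cv2.cvtColor(p,cv2.COLOR_RGB2HSV).astype(int);H,S,V=hsv[...,0],hsv[...,1],hsv[...,2]
    reg=(d>0)&(W[...,0]>.5)&(W[...,0]<.62)&(W[...,1]>-.14)&(W[...,1]<.1)&(W[...,2]>.03)&(W[...,2]<.1)
    for c,m in(('blue',(H>100)&(H<125)&(S>130)),('green',(H>45)&(H<85)&(S>100)),('or',(S>150)&((H<28)|(H>170))&(V>150))):
        t=reg&m
        if t.sum()>3: print(n,c,t.sum(),np.round(W[t].mean(0),4),cv2.minAreaRect((W[t][:,:2]*1000).astype(np.float32)))
E
```

```text
[ 0.46150147 -0.29302151  0.1004477 ] [3.14122678e+00 8.23928817e-05 1.00879509e+00] [-0.18663384  0.61180014  3.22820182] 0.021923054571070376 49.99926567077637
top blue 46 [ 0.5459 -0.1074  0.0511] ((546.06005859375, -107.65435791015625), (14.97935676574707, 17.926517486572266), 15.450849533081055)
top green 56 [0.5654 0.0625 0.0693] ((565.4736938476562, 62.71070861816406), (18.718076705932617, 16.762603759765625), 62.79362869262695)
top or 356 [ 0.544  -0.0199  0.0612] ((545.171875, -21.34984588623047), (149.3116912841797, 25.222171783447266), 83.40410614013672)
side blue 30 [ 0.5503 -0.1073  0.0499] ((549.1888427734375, -106.32164001464844), (15.032692909240723, 22.620868682861328), 3.943469762802124)
side or 172 [ 0.5453 -0.0228  0.0607] ((545.1528930664062, -19.35814666748047), (152.42584228515625, 25.026042938232422), 84.94146728515625)
wrist blue 437 [ 0.5479 -0.1066  0.0516] ((547.7830810546875, -106.03499603271484), (18.44557762145996, 20.98990249633789), 15.693802833557129)
wrist or 1639 [ 0.5402 -0.0568  0.0577] ((539.671875, -49.929080963134766), (18.968093872070312, 92.29979705810547), 5.080366134643555)
```

send_rows([
  [0,0,0,0.01,0],
  [0,0,0,0.02,0],
  [0,0,0,0.03,0],
  [0,0,0,0.03,0],
  [0,0,0,0.03,0],
])

```text
time: 4.25
tool_pos: [0.4612, -0.2927, 0.2216]
tool_rot: [-3.141, -0.0, 1.009]
contact_force: [0.1, 0.0, -1.4]
opening: 0.0217
grip_force: 50.0
```

send_rows([
  [0,0,0.01,0.02,0],
  [0,0.005,0.035,0,0],
  [0,0.01,0.045,0,0],
  [0,0.01,0.045,0,0],
  [0,0.01,0.035,0,0],
])

```text
time: 4.75
tool_pos: [0.4962, -0.1206, 0.2407]
tool_rot: [-3.141, -0.0, 1.009]
contact_force: [-0.2, 0.1, -0.5]
opening: 0.0218
grip_force: 50.0
```

send_rows([
  [0,0,0.02,0,0],
  [0,0,0,0,0],
  [0,0,0,0,0],
  [0,0,0,0,0],
])

```text
time: 5.15
tool_pos: [0.4964, -0.1039, 0.2403]
tool_rot: [3.141, 0.0, 1.008]
contact_force: [-0.5, 0.3, -2.5]
opening: 0.0218
grip_force: 50.0
```

```bash
python3 - <<'E'
from h import *
s=observe();print(s['tool_pos'],s['tool_rot'],s['time'],s['contact_force'])
p,d=read_camera('wrist');np.savez('w2.npz',p=p,d=d,pos=s['tool_pos'],rot=s['tool_rot']);save('w2.png',p)
E
```

```text
[ 0.49635504 -0.10389473  0.24028874] [3.14130339e+00 3.50911333e-04 1.00789020e+00] 5.15 [-0.47785656  0.27029401 -2.46685297]
```

View pics/w2.png

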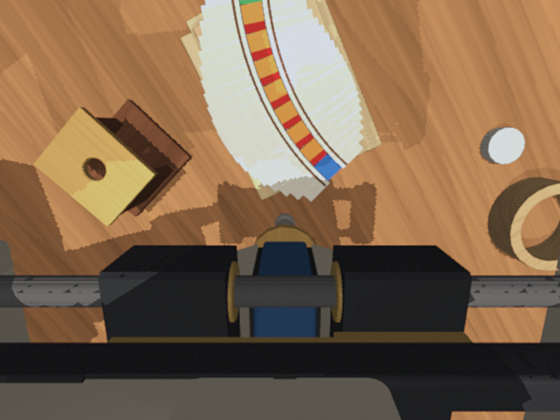

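```bash
cat > fit.py <<'E'
from h import *
from scipy.optimize import least_squares
vv,uu=np.mgrid[:420,:560]
def seam(n,f):
    z=np.load(f);p,d=z['p'],z['d'];W=pix2w(n,uu,vv,d,dict(tool_pos=z['pos'],tool_rot=z['rot']) if n=='wrist' else None)
    hsv=cv2.cvtColor(p,cv2.COLOR_RGB2HSV).astype(int);H,S,V=hsv[...,0],hsv[...,1],hsv[...,2]
    reg=(d>0)&(W[...,0]>.5)&(W[...,0]<.62)&(W[...,1]>-.14)&(W[...,1]<.1)&(W[...,2]>.035)&(W[...,2]<.1)
    b=reg&(H>100)&(H<125)&(S>130); g=reg&(H>45)&(H<85)&(S>100); o=reg&(S>150)&((H<25)|(H>170))&(V>120)
    return W,b,g,o
if __name__=='__main__':
  for n,f in(('top','top.npz'),('wrist','w2.npz')):
    W,b,g,o=seam(n,f);a=W[b|g|o]
    P=np.c_[a[:,:2],np.ones(len(a))];k=np.linalg.lstsq(P,a[:,2],rcond=None)[0];print(n,len(a),'plane',k,'tilt',np.degrees(np.arctan(np.hypot(*k[:2]))))
    # centre line: unknown centre, R=.240, uniform-width annulus (min-max robust via mean)
    def res(c): return np.hypot(a[:,0]-c[0],a[:,1]-c[1])-.24
    r=least_squares(res,[.78,-.03],loss='soft_l1',f_scale=.01);c=r.x
    rr=np.hypot(*(a[:,:2]-c).T);print('centre',c,'r pct',np.percentile(rr,[2,10,50,90,98]))
    th=np.arctan2(a[:,1]-c[1],a[:,0]-c[0])%(2*np.pi)
    for nm,m in(('b',b),('g',g),('o',o)):
        w=W[m];t=np.arctan2(w[:,1]-c[1],w[:,0]-c[0])%(2*np.pi)
        if len(w): print(nm,'th',np.percentile(t,[2,50,98]),'arc mm',np.ptp(np.percentile(t,[2,98]))*240,w.mean(0))
    for t in np.linspace(th.min(),th.max(),10)[1:-1]:
        m=abs(th-t)<.03; print(np.round(t,3),np.round(rr[m].mean(),4),np.round(np.median(a[m,2]),4))
E
python3 fit.py
```

```text
top 482 plane [0.09072637 0.09569242 0.01317303] tilt 7.511954202313144
centre [ 0.77832312 -0.04742935] r pct [0.23241767 0.23365918 0.24002524 0.24614852 0.24741155]
b th [3.35878125 3.39266503 3.42863923] arc mm 16.765915362674484 [ 0.54593158 -0.10736835  0.05105478]
g th [2.62598747 2.66642742 2.70281656] arc mm 18.43898166551014 [0.5653679  0.06245421 0.06929476]
o th [2.72648244 3.02495782 3.3296796 ] arc mm 144.76731962340008 [ 0.54369983 -0.02011204  0.06091198]
2.714 0.2416 0.0699
2.804 0.24 0.0669
2.894 0.2398 0.0647
2.984 0.24 0.0616
3.073 0.2395 0.0588
3.163 0.2406 0.0571
3.253 0.2396 0.056
3.343 0.2399 0.0522
wrist 3624 plane [0.07354717 0.11019682 0.02413062] tilt 7.546934184145254
centre [ 0.77976456 -0.04598303] r pct [0.23139246 0.23284195 0.24002096 0.24703191 0.24842095]
b th [3.35485933 3.39317445 3.43230558] arc mm 18.587101364502203 [ 0.54717421 -0.10584444  0.05194174]
g th [2.69794399 2.70329023 2.70833923] arc mm 2.4948592990158147 [0.56039392 0.05685914 0.06958029]
o th [2.724539   2.99748243 3.33086976] arc mm 145.51938306947164 [ 0.54597111 -0.0142541   0.06282703]
2.778 0.2397 0.0694
2.86 0.2402 0.0667
2.942 0.24 0.0646
3.025 0.24 0.0624
3.107 0.24 0.0603
3.189 0.2399 0.0579
3.271 0.24 0.0559
3.353 0.24 0.053
```

send_rows([
  [0,0.02,0,0,0],
  [0,0.03,-0.0025,0,0],
  [0,0.001,0,-0.03,0],
  [0,0,0,-0.04,0],
  [0,0,0,-0.02,0],
])

```text
time: 5.7
tool_pos: [0.5459, -0.1062, 0.1469]
tool_rot: [-3.137, 0.001, 1.007]
contact_force: [0.2, 0.7, -1.7]
opening: 0.0216
grip_force: 50.0
```

send_rows([
  [0,0,0,0,0],
  [0,0,0,0,0],
  [0,0,0,0,0],
])

```text
time: 6.0
tool_pos: [0.5484, -0.1063, 0.1519]
tool_rot: [3.138, -0.001, 1.008]
contact_force: [-0.2, -0.2, -1.1]
opening: 0.0217
grip_force: 50.0
```

```bash
python3 - <<'E'
from h import *
s=observe();print(s['tool_pos'],s['tool_rot'],s['time'],s['contact_force'])
o=[]
p,d=read_camera('wrist');o.append(cv2.resize(p,(400,300)));c=calibration('side')
p,d=read_camera('side');np.savez('s2.npz',p=p,d=d);o.append(cv2.resize(p[150:270,230:390],(400,300),interpolation=2))
save('c2.png',np.hstack(o));print(observe()['contact_force'])
E
```

```text
[ 0.5484087  -0.10626994  0.15188999] [ 3.13846709e+00 -7.03414029e-04  1.00810416e+00] 6.0 [-0.19839843 -0.24754004 -1.13553982]
[-0.68890624 -1.08756739 -0.82001032]
```

View pics/c2.png

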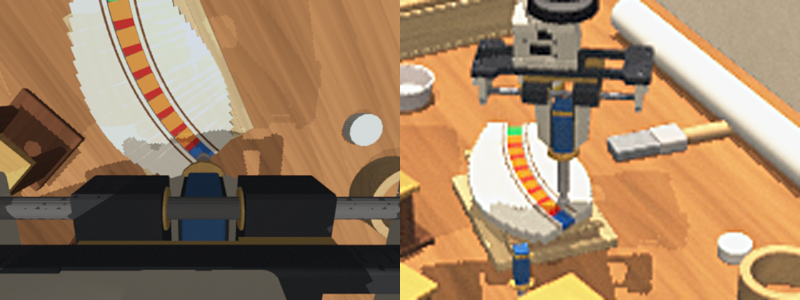

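send_rows([
  [0,0,0,-0.005,0],
  [0,0,0,-0.004,0],
  [0,0,0,-0.001,0],
  [0,0,0,-0.001,0],
  [0,0,0,0,0],
])

```text
time: 6.6
tool_pos: [0.5474, -0.1054, 0.139]
tool_rot: [-3.141, 0.0, 1.009]
contact_force: [0.3, -0.9, -0.9]
opening: 0.0217
grip_force: 50.0
```

send_rows([
  [0,0,0,-0.001,0],
  [0,0,0,0,0],
])

```text
time: 6.8
tool_pos: [0.5474, -0.1054, 0.1382]
tool_rot: [3.142, 0.0, 1.009]
contact_force: [0.1, 0.0, -2.8]
opening: 0.0217
grip_force: 50.0
```

send_rows([
  [0,0,0,-0.001,0],
  [0,0,0,0,0],
])

```text
time: 7.0
tool_pos: [0.5474, -0.1054, 0.1371]
tool_rot: [-3.141, 0.0, 1.009]
contact_force: [-0.3, -0.8, -2.0]
opening: 0.0219
grip_force: 50.0
```

send_rows([
  [0,0,0,-0.001,0],
  [0,0,0,0,0],
])

```text
time: 7.2
tool_pos: [0.5474, -0.1054, 0.1361]
tool_rot: [-3.141, 0.0, 1.009]
contact_force: [-1.3, -0.4, -1.6]
opening: 0.022
grip_force: 50.0
```

send_rows([
  [0,0,0,-0.001,0],
  [0,0,0,0,0],
])

```text
time: 7.4
tool_pos: [0.5474, -0.1054, 0.1351]
tool_rot: [-3.141, 0.0, 1.009]
contact_force: [0.2, -0.0, -1.3]
opening: 0.022
grip_force: 50.0
```

send_rows([
  [0,0,0,-0.0005,0],
  [0,0,0,0,0],
])

```text
time: 7.6
tool_pos: [0.5474, -0.1054, 0.1346]
tool_rot: [-3.142, 0.0, 1.009]
contact_force: [0.8, 0.1, -1.3]
opening: 0.022
grip_force: 50.0
```

send_rows([
  [0,0,0,-0.001,0],
  [0,0,0,0,0],
])

```text
time: 7.8
tool_pos: [0.5475, -0.1055, 0.1337]
tool_rot: [3.141, -0.0, 1.009]
contact_force: [-0.0, -0.6, -1.2]
opening: 0.0221
grip_force: 50.0
```

send_rows([
  [0,0,0,-0.0005,0],
  [0,0,0,0,0],
])

```text
time: 8.0
tool_pos: [0.5475, -0.1055, 0.1335]
tool_rot: [3.141, -0.0, 1.009]
contact_force: [0.1, -0.3, 0.4]
opening: 0.0215
grip_force: 50.0
```

send_rows([
  [0,0,0,-0.0005,0],
  [0,0,0,0,0],
])

```text
time: 8.2
tool_pos: [0.5476, -0.1055, 0.1333]
tool_rot: [3.141, -0.0, 1.009]
contact_force: [-1.4, 0.4, 4.7]
opening: 0.0218
grip_force: 50.0
```

send_rows([
  [0,0,0,-0.0004,0],
  [0,0,0,0,0],
])

```text
time: 8.4
tool_pos: [0.5476, -0.1055, 0.1332]
tool_rot: [3.141, -0.0, 1.009]
contact_force: [-2.5, 1.8, 6.8]
opening: 0.0218
grip_force: 50.0
```

```bash
python3 - <<'E'
import numpy as np
c=np.array([.7798,-.0460]);n=12
t=np.linspace(3.393,2.664,n+1)
P=c+.24*np.c_[np.cos(t),np.sin(t)]
print(np.round(np.c_[P[1:],np.diff(P,axis=0)/5*1000, np.diff(P,axis=0)@[.0735,.1102]*1000/5],4))
E
```

```text
[[ 0.5441 -0.0915 -0.6392  2.8446  0.2665]
 [ 0.5418 -0.0771 -0.4653  2.8782  0.283 ]
 [ 0.5404 -0.0626 -0.2897  2.9011  0.2984]
 [ 0.5398 -0.048  -0.113   2.9134  0.3127]
 [ 0.5401 -0.0334  0.064   2.9148  0.3259]
 [ 0.5413 -0.0189  0.2409  2.9056  0.3379]
 [ 0.5434 -0.0045  0.4169  2.8856  0.3486]
 [ 0.5464  0.0098  0.5913  2.855   0.3581]
 [ 0.5502  0.0239  0.7635  2.8138  0.3662]
 [ 0.5549  0.0377  0.9329  2.7623  0.373 ]
 [ 0.5604  0.0512  1.0989  2.7005  0.3784]
 [ 0.5667  0.0643  1.2609  2.6288  0.3824]]
```

send_rows([
  [0,-0.0006,0.0028,0.0002,0],
  [0,-0.0006,0.0028,0.0002,0],
  [0,-0.0006,0.0028,0.0002,0],
  [0,-0.0006,0.0028,0.0002,0],
  [0,-0.0006,0.0028,0.0002,0],
])

```text
time: 8.9
tool_pos: [0.5447, -0.0916, 0.1335]
tool_rot: [3.14, 0.0, 1.009]
contact_force: [-0.3, -4.7, 4.5]
opening: 0.0218
grip_force: 50.0
```

send_rows([
  [0,-0.0005,0.0029,-0.0003,0],
  [0,-0.0005,0.0029,0.0002,0],
  [0,-0.0005,0.0029,0.0003,0],
  [0,-0.0004,0.0029,0.0003,0],
  [0,-0.0004,0.0029,0.0003,0],
])

```text
time: 9.4
tool_pos: [0.5432, -0.0786, 0.1353]
tool_rot: [3.137, 0.001, 1.009]
contact_force: [0.0, -8.5, 8.2]
opening: 0.0218
grip_force: 50.0
```

send_rows([
  [0,-0.0003,0.0029,0.0003,0],
  [0,-0.0003,0.0029,0.0003,0],
  [0,-0.0003,0.0029,0.0003,0],
  [0,-0.0003,0.0029,0.0003,0],
  [0,-0.0002,0.0029,0.0003,0],
])

```text
time: 9.9
tool_pos: [0.5414, -0.0641, 0.1365]
tool_rot: [3.138, 0.002, 1.009]
contact_force: [0.3, -9.4, 9.0]
opening: 0.0217
grip_force: 50.0
```

send_rows([
  [0,-0.0001,0.0029,0.0003,0],
  [0,-0.0001,0.0029,0.0003,0],
  [0,-0.0001,0.0029,0.0003,0],
  [0,-0.0001,0.0029,0.0003,0],
  [0,-0.0001,0.0029,0.0003,0],
])

```text
time: 10.4
tool_pos: [0.5402, -0.0479, 0.1372]
tool_rot: [3.141, 0.0, 1.009]
contact_force: [0.5, -5.2, 5.9]
opening: 0.0218
grip_force: 50.0
```

send_rows([
  [0,0.0001,0.0029,-0.0001,0],
  [0,0.0001,0.0029,0.0002,0],
  [0,0.0001,0.0029,0.0003,0],
  [0,0.0001,0.0029,0.0003,0],
  [0,0.0001,0.0029,0.0003,0],
])

```text
time: 10.9
tool_pos: [0.541, -0.0348, 0.1389]
tool_rot: [3.139, 0.002, 1.009]
contact_force: [-0.4, -9.1, 8.5]
opening: 0.0218
grip_force: 50.0
```

send_rows([
  [0,0.0002,0.0029,0.0003,0],
  [0,0.0002,0.0029,0.0003,0],
  [0,0.0002,0.0029,0.0003,0],
  [0,0.0003,0.0029,0.0003,0],
  [0,0.0003,0.0029,0.0003,0],
])

```text
time: 11.4
tool_pos: [0.5417, -0.02, 0.1395]
tool_rot: [3.141, 0.003, 1.01]
contact_force: [-0.5, -8.5, 5.1]
opening: 0.0221
grip_force: 50.0
```

send_rows([
  [0,0.0004,0.0029,-0.0002,0],
  [0,0.0004,0.0029,0.0002,0],
  [0,0.0004,0.0029,0.0003,0],
  [0,0.0004,0.0029,0.0003,0],
  [0,0.0005,0.0029,0.0003,0],
])

```text
time: 11.9
tool_pos: [0.5439, -0.0055, 0.141]
tool_rot: [3.14, 0.003, 1.009]
contact_force: [-1.7, -8.5, 8.9]
opening: 0.0218
grip_force: 50.0
```

send_rows([
  [0,0.0006,0.0029,0.0003,0],
  [0,0.0006,0.0029,0.0003,0],
  [0,0.0006,0.0028,0.0003,0],
  [0,0.0006,0.0028,0.0003,0],
  [0,0.0006,0.0028,0.0003,0],
])

```text
time: 12.4
tool_pos: [0.5466, 0.009, 0.1418]
tool_rot: [3.141, 0.003, 1.009]
contact_force: [-1.9, -7.7, 5.6]
opening: 0.022
grip_force: 50.0
```

send_rows([
  [0,0.0007,0.0028,-0.0001,0],
  [0,0.0007,0.0028,0.0002,0],
  [0,0.0008,0.0028,0.0003,0],
  [0,0.0008,0.0028,0.0003,0],
  [0,0.0008,0.0028,0.0003,0],
])

```text
time: 12.9
tool_pos: [0.5504, 0.023, 0.1432]
tool_rot: [3.141, 0.003, 1.009]
contact_force: [-1.7, -6.6, 8.6]
opening: 0.0218
grip_force: 50.0
```

send_rows([
  [0,0.0009,0.0028,0.0002,0],
  [0,0.0009,0.0028,0.0003,0],
  [0,0.0009,0.0028,0.0003,0],
  [0,0.001,0.0028,0.0003,0],
  [0,0.001,0.0027,0.0003,0],
])

```text
time: 13.4
tool_pos: [0.5549, 0.037, 0.1442]
tool_rot: [-3.141, 0.003, 1.009]
contact_force: [-2.2, -6.1, 8.0]
opening: 0.0221
grip_force: 50.0
```

send_rows([
  [0,0.0011,0.0027,0.0002,0],
  [0,0.0011,0.0027,0.0003,0],
  [0,0.0011,0.0027,0.0003,0],
  [0,0.0011,0.0027,0.0003,0],
  [0,0.0011,0.0027,0.0003,0],
])

```text
time: 13.9
tool_pos: [0.5604, 0.0517, 0.1454]
tool_rot: [-3.14, 0.0, 1.009]
contact_force: [-0.8, -2.5, 1.4]
opening: 0.0216
grip_force: 50.0
```

send_rows([
  [0,0.0002,0.0005,-0.0006,0],
  [0,0.0002,0.0005,-0.0004,0],
  [0,0.0002,0.0005,0,0],
])

```text
time: 14.2
tool_pos: [0.5611, 0.053, 0.1451]
tool_rot: [-3.141, 0.001, 1.009]
contact_force: [-3.1, -4.9, 9.9]
opening: 0.0216
grip_force: 50.0
```

send_rows([
  [0,0.0012,0.0027,0.0002,0],
  [0,0.0012,0.0027,0.0003,0],
  [0,0.0013,0.0027,0.0003,0],
  [0,0.0013,0.0026,0.0003,0],
  [0,0.0003,0.0005,0,0],
])

```text
time: 14.7
tool_pos: [0.5662, 0.0638, 0.1457]
tool_rot: [-3.14, 0.002, 1.009]
contact_force: [-2.7, -5.0, 6.8]
opening: 0.0219
grip_force: 50.0
```

send_rows([
  [0,0,0,0,0],
  [0,0,0,0,0],
])

```text
time: 14.9
tool_pos: [0.5662, 0.064, 0.1458]
tool_rot: [-3.14, 0.001, 1.009]
contact_force: [-2.8, -3.9, 6.7]
opening: 0.0215
grip_force: 50.0
```

```bash
python3 - <<'E'
from h import *
s=observe();print(s['tool_pos'],s['tool_rot'],s['time'],s['contact_force'],s['torque'],s['qpos'])
p,d=read_camera('side');np.savez('s3.npz',p=p,d=d);save('c3.png',cv2.resize(p[170:260,230:350],(800,600),interpolation=2))
E
```

```text
[0.56622977 0.06396174 0.14578702] [-3.14031976e+00  1.14999968e-03  1.00913682e+00] 14.9 [-2.78410803 -3.85818155  6.74451598] [-1.1516861   0.76988898 -0.02657456] [-2.18087957e-02  4.97659215e-01  1.51336585e+00 -3.66894657e-04
  1.13225059e+00  5.40007517e-01]
```

View pics/c3.png

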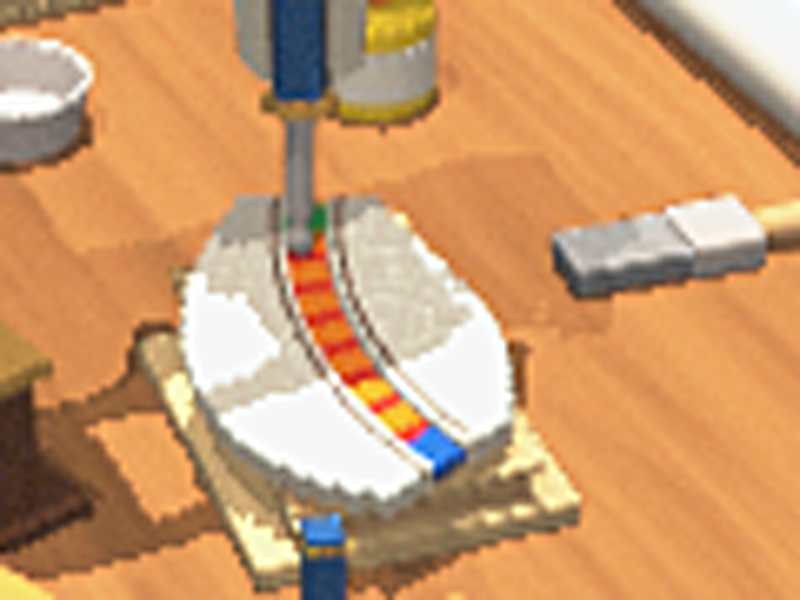

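```bash
python3 - <<'E'
from h import *
c=calibration('side');K=c['intrinsics']
def pj(x):
    q=c['world_to_cam']@[*x,1];u,v=K[0,0]*q[0]/-q[2]+K[0,2],K[1,2]-K[1,1]*q[1]/-q[2];return np.round([(u-230)*6.667,(v-170)*6.667])
z=.0624
for nm,x in(('tip exp',(.5662,.064,z)),('ball ctr',(.5662,.064,z+.007)),('collar',(.5662,.064,z+.073)),('tab7/green',(.5619,.0546,z-.001)),('end land',(.571,.073,z+.001)),('start mid',(.5474,-.1057,.050))): print(nm,pj(x))
E
```

```text
tip exp [300. 228.]
ball ctr [300. 215.]
collar [298.  92.]
tab7/green [300. 242.]
end land [301. 215.]
start mid [427. 447.]
```

send_rows([
  [0,0.0012,0.0023,0.0003,0],
  [0,0.0013,0.0023,0.0002,0],
  [0,0,0,0,0],
])

```text
time: 15.25
tool_pos: [0.5688, 0.0686, 0.1464]
tool_rot: [-3.141, 0.001, 1.009]
contact_force: [-2.6, -3.8, 7.6]
opening: 0.0217
grip_force: 50.0
```

```bash
python3 - <<'E'
from h import *
s=observe();print(s['tool_pos'],s['time'],s['contact_force'],s['torque'])
p,d=read_camera('side');p2,_=read_camera('top');p3,_=read_camera('wrist')
A=cv2.resize(p[170:260,230:350],(533,400),interpolation=2);B=cv2.resize(p2[160:250,190:250],(267,400),interpolation=2)
save('c4.png',np.vstack([np.hstack([A,B])]))
E
```

```text
[0.56883243 0.06861608 0.14639631] 15.25 [-2.626329   -3.75367485  7.58432484] [-1.11896429  0.73505513 -0.0125999 ]
```

View pics/c4.png

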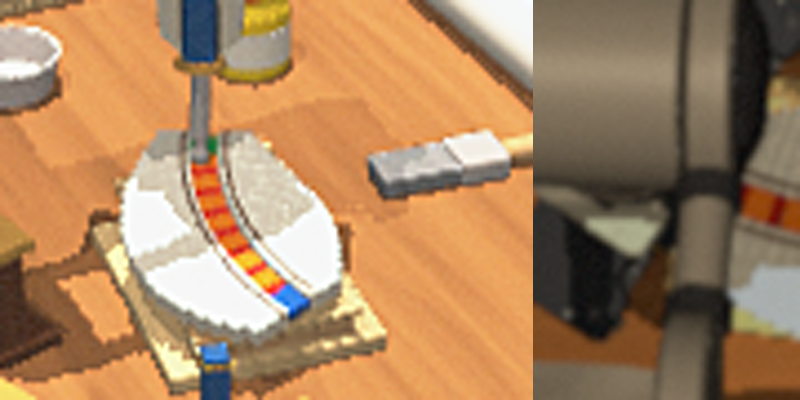

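```bash
python3 - <<'E'
from h import *
c=calibration('side');K=c['intrinsics']
def pj(x):
    q=c['world_to_cam']@[*x,1];return np.round([K[0,0]*q[0]/-q[2]+K[0,2],K[1,2]-K[1,1]*q[1]/-q[2]],1)
def cls(p):
    hsv=cv2.cvtColor(p,cv2.COLOR_RGB2HSV).astype(int);o=np.full(p.shape[:2],'.')
    H,S,V=hsv[...,0],hsv[...,1],hsv[...,2]
    o[(S<60)&(V<150)]='s';o[(S<60)&(V>=150)]='w';o[(H>45)&(H<90)&(S>90)]='G';o[(S>150)&(H>7)&(H<28)]='o';o[(S>150)&((H<=7)|(H>170))]='R';o[(H>95)&(H<130)&(S>100)]='B';return o
p,d=read_camera('side');o=cls(p);o0=cls(np.load('s1.npz')['p'])
for v in range(186,216): print(v,''.join(o[v,264:292]),' ',''.join(o0[v,264:292]), ' '.join('%3d'%x for x in (d[v,272:280]*1000-1000)))
for nm,x in(('tip',(.5688,.0686,.063)),('collar bottom',(.5688,.0686,.133)),('b/o start',(.5445,-.0955,.052)),('green/o',(.5619,.0546,.0615)),('tab5ctr',(.5474,.0134,.057)),('mid green',(.5664,.0643,.0625))): print(nm,pj(x))
vv,uu=np.mgrid[:420,:560]
for oo,l in((o0,'before'),(o,'now')):
    for k in 'GB':
        m=(oo==k)&(vv>190)&(vv<250)&(uu>265)&(uu<310);print(l,k,m.sum(),uu[m].mean(),vv[m].mean())
E
```

```text
186 ooooooooo.....oooooooooooooo   ooo.oooosssssssssssssssss.oo 906 625 616 627 622 624 907 906
187 ooooooooossss.oooooooooooooo   ooo.oooosssssswwsssssssssss. 892 636 641 638 635 648 900 903
188 ooooooooossss.ooo.oooooooooo   ooooooo.sssssswwsss..s.sssss 894 640 638 634 632 892 888 893
189 ooooooooossss.ooooooooo.oooo   o..ooooowsssswssss.oooo.ssss 887 640 632 639 635 886 874 877
190 ooooooooossss.oo.ooooooo.oo.   oooooo.o.sssssssssB...ooo.s. 880 629 638 637 636 876 878 877
191 ooooooooossss.oooooo.oo.oooo   ..o.oooo.sssss.sssBo...ooooo 881 647 637 642 641 873 879 876
192 ooooooooossss.ooo.oooooo.ooo   ooo.oo.o.sssssssss.o......oo 873 636 642 640 637 868 875 869
193 ooooooooossss.oooooooo.ooooo   oooooooo.sssss.ss.....o.oo.o 858 643 637 640 639 864 860 857
194 oooo.ooo.ssss.oooooooo.ooooo   oooooo...sssss.sssBo.o...ooo 849 640 644 642 638 851 860 855
195 oooooooo.ssss.oooooooooooooo   oooo..oo.sssssssssBo...oo.o. 846 639 642 639 644 853 846 852
196 oooooooo.ssss.oooo.ooo.ooooo   o.oooooo.sssssssss....o...o. 851 649 633 644 639 848 848 846
197 ooooooooossssooooooo.ooooooo   oooooooo.
[... 1356 characters left out ...]
wwwwwww 637 639 644 641 645 641 645 639
212 wwwwwwww.wooRRRRww.wwwwwwwww   wwwwwwwwwwoRRRRRww.wwwwwwwww 631 637 636 645 644 639 643 637
213 wwwwwwww.wRRRRRR.w.wwwwwwwww   wwwwwwww.woooooowwwwwwwwwwww 627 629 641 637 643 634 634 635
214 wwwwwwww.w.oooooow.wwwwwwwww   wwwwwwwwww.ooooo.wwwwwwwwwww 623 624 627 629 633 634 630 628
215 wwwwwwww...ooooooww.wwwwwwww   wwwwwwww.wwooooooww.wwwwwwww 613 621 618 627 629 627 627 629
tip [275.2 203.2]
collar bottom [274.8 183.6]
b/o start [291.6 235. ]
green/o [275.1 206.2]
tab5ctr [276.5 215. ]
mid green [275.1 204.1]
before G 4 273.25 202.25
before B 67 292.089552238806 227.80597014925374
now G 7 276.85714285714283 202.0
now B 46 290.5 240.2608695652174
```

```bash
cat > ax.py <<'E'
from h import *
s=observe();ps=[read_camera('side') for _ in range(4)];p=ps[0][0];d=np.mean([x[1] for x in ps],0)
vv,uu=np.mgrid[:420,:560];W=pix2w('side',uu,vv,d)
print(s['tool_pos'],s['time'])
m=(p.max(2).astype(int)-p.min(2)<50)&(abs(d-1.644)<.02)&(uu>=272)&(uu<=277)&(vv>187)&(vv<199)
w=W[m];z=w[:,2];A=np.polyfit(z,w[:,0],1);B=np.polyfit(z,w[:,1],1);print('shaft n',m.sum(),'z',z.min(),z.max(),'dx/dz',A[0],'dy/dz',B[0])
for zz in(.06,.07,.1,.14):print(zz,np.polyval(A,zz)+.0025,np.polyval(B,zz)+.0055)
for v in(201,202,203,204,205,206,207,208,213):print(v,np.round(W[v,276:280].mean(0),4),'ballcol',np.round(W[v,274],4))
E
python3 ax.py
```

```text
[0.56887174 0.06872712 0.14643076] 15.45
shaft n 44 z 0.09515131764234885 0.1285665172757504 dx/dz 0.08907292015721999 dy/dz 0.1309770061816575
0.06 0.5569004365470324 0.04916823765286065
0.07 0.5577911657486045 0.05047800771467723
0.1 0.5604633533533212 0.054407317900126956
0.14 0.5640262701596099 0.05964639814739326
201 [0.5723 0.0584 0.0755] ballcol [0.5558 0.0482 0.0855]
202 [0.5708 0.0555 0.0738] ballcol [0.5547 0.0459 0.0834]
203 [0.5695 0.0526 0.0722] ballcol [0.5549 0.0465 0.0795]
204 [0.567  0.0474 0.0721] ballcol [0.5534 0.0434 0.078 ]
205 [0.5657 0.0446 0.0704] ballcol [0.5525 0.0415 0.0757]
206 [0.5647 0.0426 0.0681] ballcol [0.5539 0.0447 0.0699]
207 [0.5625 0.038  0.0677] ballcol [0.5534 0.0439 0.0669]
208 [0.5624 0.0378 0.0642] ballcol [0.5531 0.0433 0.0637]
213 [0.5507 0.0131 0.0634] ballcol [0.5422 0.0199 0.0619]
```

send_rows([
  [0,0.0014,0.0027,0.0003,0],
  [0,0.0014,0.0027,0.0003,0],
  [0,0.0014,0.0027,0.0003,0],
  [0,0.0014,0.0027,0.0003,0],
  [0,0,0,0,0],
], grip_force=60)

```text
time: 16.15
tool_pos: [0.5744, 0.0792, 0.1478]
tool_rot: [-3.141, 0.002, 1.009]
contact_force: [-3.7, -3.9, 8.6]
opening: 0.0219
grip_force: 60.0
```

```bash
sed -i 's/uu<=277/uu<=279/' ax.py; cat >> ax.py <<'E'
hsv=cv2.cvtColor(p,cv2.COLOR_RGB2HSV).astype(int);o=np.full(p.shape[:2],'.')
H,S,V=hsv[...,0],hsv[...,1],hsv[...,2]
o[(S<60)&(V<150)]='s';o[(S<60)&(V>=150)]='w';o[(H>45)&(H<90)&(S>90)]='G';o[(S>150)&(H>7)&(H<28)]='o';o[(S>150)&((H<=7)|(H>170))]='R'
for v in range(180,212): print(v,''.join(o[v,264:292]))
print(s['contact_force'])
E
python3 ax.py
```

```text
[0.574404   0.07920263 0.14778936] 16.15
shaft n 44 z 0.08810370186113181 0.12151206265019954 dx/dz 0.1443891954397338 dy/dz 0.2251716198887245
0.06 0.5591771827337152 0.05510722444842469
0.07 0.5606210746881126 0.057358940647311944
0.1 0.5649527505513046 0.06411408924397367
0.14 0.5707283183688939 0.07312095403952266
201 [0.573  0.0601 0.0744] ballcol [0.5594 0.0562 0.0802]
202 [0.5711 0.0561 0.0734] ballcol [0.5583 0.0539 0.0781]
203 [0.5701 0.054  0.0712] ballcol [0.5598 0.0574 0.0722]
204 [0.5695 0.0528 0.0685] ballcol [0.5598 0.0577 0.0684]
205 [0.5665 0.0464 0.0691] ballcol [0.5585 0.0548 0.0667]
206 [0.5641 0.0413 0.069 ] ballcol [ 0.4113 -0.2725  0.2847]
207 [0.5625 0.0379 0.0678] ballcol [0.5542 0.0456 0.0658]
208 [0.5618 0.0366 0.065 ] ballcol [0.5513 0.0393 0.0665]
213 [ 0.5155 -0.0636  0.1171] ballcol [0.5415 0.0182 0.0631]
180 oooooo.s.......o.wwwwwwwwwww
181 ooooooo.ss....so.wwwwwwwwwww
182 oooooooo.oo.ooooowwwwwwwwwww
183 o.oooooooooooooo.wwwwwwwwwww
184 o.ooooooo.....o.wwwwwwwwwwww
185 ooooooooo.sss.oo...........o
186 ooo.ooooossss.oooooooooooooo
187 ooooooooossss.oooooooooooooo
188 .oooooooossss.oooo.ooooooooo
189 ooo.ooooossss.oooooooooooo.o
190 .oooooooossss.ooo.ooo.oooo.o
191 ooooooooossss.ooooooo.oooo.o
192 ooooo.ooossss.ooo..ooooooo.o
193 ooooooooossss.oooooooooooooo
194 oooo.o.oossss.ooo..ooooooooo
195 ooooooooossss.oooo.ooooooooo
196 ooooooooossss.oooooooooooooo
197 ooooooooossss.oooooooooooooo
198 ooooooooossss.oooooooooooooo
199 o.........ss.oo.........oooo
200 owwwwws.w.ss...w.wwwwww..ooo
201 .wwwwws.wwwwsGGw.wwwwwww.ooo
202 wwwwwws.wwwwsGGw.wwwwwww...o
203 wwwwwww.wssssGGw.wwwwwwwww.o
204 wwwwww..wGss...w.wwwwwwwwww.
205 wwwwwww.woooooow.wwwwwwwwww.
206 wwwwwww.woooooow..wwwwwwwwww
207 wwwwwww.wooooooww.wwwwwwwwww
208 wwwwwww.wRRRRRRww.wwwwwwwwww
209 wwwwwww.woRoooo.w.wwwwwwwwww
210 wwwwwww.w.ooooo.w.wwwwwwwwww
211 wwwwwww...oooooow..wwwwwwwww
[-3.68976294 -3.86302055  8.57030797]
```

send_rows([
  [0,0.0004,0.0008,0.0007,0],
  [0,0.0009,0.0021,0.0004,0],
  [0,0.0009,0.0021,0.0004,0],
  [0,0.0009,0.0021,0.0003,0],
  [0,0,0,0,0],
])

```text
time: 16.85
tool_pos: [0.5783, 0.0873, 0.1493]
tool_rot: [-3.141, -0.001, 1.009]
contact_force: [-1.2, -0.8, 4.4]
opening: 0.0217
grip_force: 60.0
```

```bash
python3 ax.py
```

```text
[0.57827859 0.0872943  0.14930763] 16.85
shaft n 22 z 0.09413693077013807 0.11735047382778663 dx/dz 0.20559499490461547 dy/dz 0.2834295250612613
0.06 0.5597206372949969 0.059951726552904615
0.07 0.561776587244043 0.06278602180351724
0.1 0.5679444370911815 0.07128890755535508
0.14 0.5761682368873661 0.08262608855780554
201 [0.5743 0.0629 0.0725] ballcol [0.5621 0.0622 0.0762]
202 [0.5733 0.0608 0.0703] ballcol [0.5646 0.068  0.0687]
203 [0.5711 0.0562 0.0697] ballcol [0.5617 0.0617 0.0693]
204 [0.568  0.0496 0.0706] ballcol [0.5594 0.0567 0.0691]
205 [0.5671 0.0476 0.0683] ballcol [0.558  0.0537 0.0675]
206 [ 0.5276 -0.0384  0.1232] ballcol [0.5565 0.0506 0.066 ]
207 [0.5625 0.038  0.0677] ballcol [0.554  0.0453 0.066 ]
208 [0.5625 0.0381 0.064 ] ballcol [0.5523 0.0417 0.0648]
213 [0.5513 0.0143 0.0626] ballcol [0.5439 0.0237 0.0593]
180 oooo.ooo......oo.wwwwwwwwwww
181 ooooooo.oooooooo.wwwwwwwwwww
182 ooooooooo......wwwwwwwwwwwww
183 o.ooooooo.sss..wwwwwwwwwwwww
184 .oooooooossss.o.wwwwwwwwwwww
185 ooooo.ooo.sss.ooo..........o
186 ooooooooo.sss.oooooooooooooo
187 ooooooooo.sss.oooooooooooooo
188 ooooooooossss.oooooooooooooo
189 ooooooooossss.ooooooooo.oooo
190 ooooooooossss.oooooo..oooo..
191 .oooooooossss.oooooooo.oooo.
192 ooooooooossss.oooooooooooooo
193 oo.oooooossss.ooo.oo.ooooooo
194 oooo.oooossss.oooooooooooooo
195 ooooooooossss.oooooooooooooo
196 oooooo.oossssooooooooooooooo
197 oooooo.oo.sssooooooooooooooo
198 ooooooooo.sswoooooooooooo.oo
199 o..www....wwwoo.........oooo
200 owwwwws.wswws..w.wwwwww..ooo
201 .wwwwws.wssssGGw.wwwwwww.ooo
202 wwwwww..wGssGGGw.wwwwwww...o
203 wwwwwww.wGGGGGGw.wwwwwwwww..
204 wwwwwww.wGGG...w.wwwwwwwwww.
205 wwwwww..woooooow.wwwwwwwwww.
206 wwwwwww.woooooow..wwwwwwwwww
207 wwwwww..wooooooww.wwwwwwwwww
208 wwwwwww.wRRRRRRww.wwwwwwwwww
209 wwwwwww.wRRoooo.w.wwwwwwwwww
210 wwwwwww.w.ooooo.w.wwwwwwwwww
211 wwwwwww...oooooow..wwwwwwwww
[-1.22460361 -0.80630644  4.41684042]
```

send_rows([
  [0,0,0,0.01,0],
  [0,0,0,0.02,0],
  [0,0,0,0.03,0],
  [0,0,0,0.03,0],
  [0,-0.01,-0.03,0.005,0],
])

```text
time: 17.55
tool_pos: [0.5704, 0.0586, 0.2484]
tool_rot: [3.136, -0.006, 1.012]
contact_force: [0.9, -1.4, -1.3]
opening: 0.0216
grip_force: 60.0
```

send_rows([
  [0,-0.017,-0.04,0,0],
  [0,-0.017,-0.04,0,0],
  [0,-0.017,-0.04,0,0],
  [0,-0.017,-0.035,0,0],
  [0,0,0,0,0],
])

```text
time: 18.05
tool_pos: [0.4986, -0.1022, 0.2447]
tool_rot: [3.141, 0.001, 1.004]
contact_force: [-0.5, 0.9, -1.5]
opening: 0.0218
grip_force: 60.0
```

send_rows([
  [0,0,0,0,0],
  [0,0,0,0,0],
])

```text
time: 18.25
tool_pos: [0.5005, -0.0979, 0.2445]
tool_rot: [3.141, -0.001, 1.009]
contact_force: [0.5, 0.4, -1.9]
opening: 0.0216
grip_force: 60.0
```

```bash
cat > tabs.py <<'E'
from h import *
import sys
from fit import seam
s=observe();print(s['tool_pos'],s['tool_rot'],s['time'],s['opening'],s['grip_force'])
q=[read_camera('wrist') for _ in range(6)];d=np.mean([x[1] for x in q],0).astype(np.float32)
np.savez('w3.npz',p=q[0][0],d=d,pos=s['tool_pos'],rot=s['tool_rot']);save('w3.png',q[0][0])
c=np.array([.7798,-.0460])
for f in('w2.npz','w3.npz'):
    W,b,g,o=seam('wrist',f);r=np.hypot(W[...,0]-c[0],W[...,1]-c[1]);th=np.arctan2(W[...,1]-c[1],W[...,0]-c[0])%(2*np.pi)
    arc=(3.393-th)*240
    reg=(arc>-11)&(arc<190)&(W[...,2]>.03)
    ge=reg&(abs(r-.24)<.007)
    wall=reg&((abs(r-.2575)<.004)|(abs(r-.2225)<.004))
    P=W[wall];k=np.linalg.lstsq(np.c_[P[:,:2],np.ones(len(P))],P[:,2],rcond=None)[0]
    h=W[...,2]-W[...,:2]@k[:2]-k[2]
    print(f,[(round(a*3.667-10.5+1.8),round(np.median(h[ge&(abs(arc-(a*3.667-10.5+1.8))<1.9)])*1000,1)) for a in range(48)])
E
python3 tabs.py
```

```text
[ 0.50054247 -0.09794126  0.24451377] [ 3.14137133e+00 -6.56365953e-04  1.00928541e+00] 18.25 0.021603338437417945 59.99917209148407
w2.npz [(-9, np.float64(56.5)), (-5, np.float64(62.2)), (-1, np.float64(62.2)), (2, np.float64(57.4)), (6, np.float64(53.5)), (10, np.float64(61.9)), (13, np.float64(59.5)), (17, np.float64(54.5)), (21, np.float64(47.6)), (24, np.float64(-195.1)), (28, np.float64(-188.4)), (32, np.float64(-183.6)), (35, np.float64(-179.4)), (39, np.float64(-170.5)), (43, np.float64(-165.9)), (46, np.float64(-159.5)), (50, np.float64(-153.6)), (54, np.float64(-147.2)), (57, np.float64(-140.4)), (61, np.float64(-133.5)), (65, np.float64(-125.6)), (68, np.float64(-119.1)), (72, np.float64(-113.3)), (76, np.float64(-106.4)), (79, np.float64(-98.0)), (83, np.float64(-89.8)), (87, np.float64(-82.0)), (90, np.float64(-73.1)), (94, np.float64(-64.8)), (98, np.float64(-59.1)), (101, np.float64(-50.8)), (105, np.float64(-40.1)), (109, np.float64(-31.4)), (112, np.float64(-22.2)), (116, np.float64(-14.1)), (120, np.float64(-5.7)), (123, np.float64(2.7)), (127, np.float64(13.2)), (
[... 772 characters left out ...]
64(-148.4)), (68, np.float64(-146.5)), (72, np.float64(-138.1)), (76, np.float64(-131.7)), (79, np.float64(-123.9)), (83, np.float64(-115.7)), (87, np.float64(-107.8)), (90, np.float64(-99.9)), (94, np.float64(-91.9)), (98, np.float64(-84.5)), (101, np.float64(-75.7)), (105, np.float64(-66.4)), (109, np.float64(-57.5)), (112, np.float64(-49.1)), (116, np.float64(-41.6)), (120, np.float64(-33.7)), (123, np.float64(-23.4)), (127, np.float64(-15.0)), (131, np.float64(-4.7)), (134, np.float64(3.9)), (138, np.float64(13.2)), (142, np.float64(20.7)), (145, np.float64(29.9)), (149, np.float64(41.1)), (153, np.float64(50.2)), (156, np.float64(59.6)), (160, np.float64(69.1)), (164, np.float64(79.1))]
```

```bash
python3 - <<'E'
from h import *
from fit import seam
c=np.array([.7798,-.0460])
for f in('w2.npz','w3.npz'):
    W,b,g,o=seam('wrist',f);r=np.hypot(W[...,0]-c[0],W[...,1]-c[1]);th=np.arctan2(W[...,1]-c[1],W[...,0]-c[0])%(2*np.pi)
    arc=(3.393-th)*240
    reg=(arc>-11)&(arc<190)&(W[...,2]>.03)&(W[...,2]<.1)
    ge=reg&(abs(r-.24)<.006)
    wall=reg&((abs(r-.2575)<.004)|(abs(r-.2225)<.004))
    P=W[wall];k=np.linalg.lstsq(np.c_[P[:,:2],np.ones(len(P))],P[:,2],rcond=None)[0]
    for _ in range(3):
        e=abs(P[:,2]-P[:,:2]@k[:2]-k[2])<.003;k=np.linalg.lstsq(np.c_[P[e][:,:2],np.ones(e.sum())],P[e][:,2],rcond=None)[0]
    h=W[...,2]-W[...,:2]@k[:2]-k[2];print(f,k)
    for i in range(9):
        lo,hi=((-10.5,10.5) if i==0 else (10.5+22*(i-1),10.5+22*i) if i<8 else (164.5,185.5))
        print(i,[round(float(np.mean(h[ge&(arc>lo+a*5.5)&(arc<lo+a*5.5+5.5)]))*1000,1) if (ge&(arc>lo+a*5.5)&(arc<lo+a*5.5+5.5)).any() else None for a in range(4)],end=' ')
    print()
# stylus in wrist view
z=np.load('w3.npz');d=z['d'];from scipy.spatial.transform import Rotation as R
vv,uu=np.mgrid[:420,:560];W=pix2w('wrist',uu,vv,d,dict(tool_pos=z['pos'],tool_rot=z['rot']))
Tt=(W-z['pos'])@R.from_euler('xyz',z['rot']).as_matrix()
m=(d>0)&(abs(Tt[...,1])<.025)&(abs(Tt[...,0])<.06)&(Tt[...,2]>-.02)&(Tt[...,2]<.11)
t=Tt[m]
for a in np.arange(-.02,.11,.01):
    k=(t[:,2]>a)&(t[:,2]<a+.01)
    if k.sum()>3: print(round(a,3),k.sum(),np.round(t[k].min(0),4),np.round(t[k].max(0),4))
E
```

```text
w2.npz [0.08443878 0.10163881 0.02066826]
0 [-4.1, -4.1, -4.2, -4.3] 1 [-3.7, -2.2, -2.2, -2.6] 2 [-3.8, -2.3, -2.3, -2.7] 3 [-3.6, -2.1, -2.2, -2.7] 4 [-3.6, -2.3, -2.1, -2.4] 5 [-3.9, -2.1, -2.2, -2.2] 6 [-3.6, -2.0, -2.0, -2.4] 7 [-3.2, -1.7, -1.8, -2.1] 8 [-4.5, None, None, None] 
w3.npz [0.0858899  0.10164225 0.02003625]
0 [-3.9, -4.2, -4.2, -4.8] 1 [-5.6, -4.2, -4.1, -4.7] 2 [-5.6, -4.2, -4.3, -4.6] 3 [-5.6, -4.3, -4.2, -4.6] 4 [-5.6, -4.2, -4.2, -4.7] 5 [-5.6, -4.1, -4.2, -4.5] 6 [-5.6, -4.2, -4.2, -4.6] 7 [-5.5, -4.2, -4.2, -4.2] 8 [-4.2, -4.2, None, None] 
-0.02 644 [ 0.003  -0.0218 -0.02  ] [ 0.0163  0.0222 -0.0101]
-0.01 437 [ 0.0015 -0.0221 -0.01  ] [ 0.0106  0.0224 -0.0002]
0.0 576 [-0.002  -0.0111  0.0004] [0.007  0.0114 0.0099]
0.01 22 [ 0.0026 -0.0091  0.0101] [0.0064 0.0115 0.013 ]
```

View pics/w3.png

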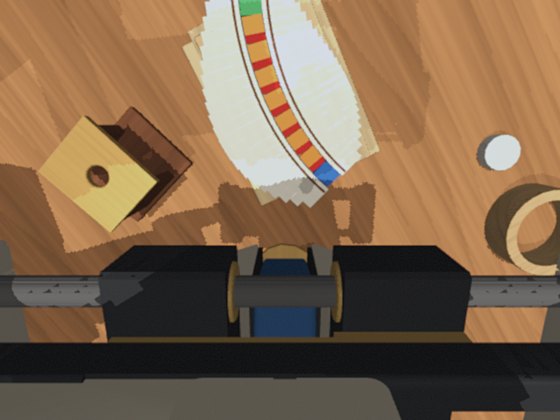

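```bash
cat > tilt.py <<'E'
from h import *
from scipy.spatial.transform import Rotation as R
vv,uu=np.mgrid[:420,:560]
s=observe();Rm=R.from_euler('xyz',s['tool_rot']).as_matrix()
q=[read_camera('wrist') for _ in range(3)];p=q[0][0].astype(int);d=np.mean([x[1] for x in q],0)
T=(pix2w('wrist',uu,vv,d,s)-s['tool_pos'])@Rm
m=(p[...,2]>p[...,0]+20)&(abs(T[...,1])<.009)&(T[...,2]<.006)&(T[...,2]>-.03)&(abs(T[...,0])<.03)
A=np.polyfit(T[m][:,2],T[m][:,0],1);th=np.arctan(-A[0]);xc=A[1]-.011/np.cos(th)
print('handle face n',m.sum(),'tilt deg',np.degrees(th),'axis x at tcp',xc,'resid',np.std(T[m][:,0]-np.polyval(A,T[m][:,2])))
# side view: whole stylus below the fingers
q=[read_camera('side') for _ in range(3)];p=q[0][0].astype(int);d=np.mean([x[1] for x in q],0)
T=(pix2w('side',uu,vv,d)-s['tool_pos'])@Rm
m=(d>0)&(abs(T[...,1])<.03)&(T[...,0]<.04)&(T[...,0]>-.07)&(T[...,2]>.015)&(T[...,2]<.1)&(p.max(2)-p.min(2)<60)
for a in np.arange(.0,.11,.008):
    k=m&(T[...,2]>a)&(T[...,2]<=a+.008)
    if k.sum()>2: print('z %.3f'%a,k.sum(),np.round(T[k].mean(0),4))
print(s['tool_pos'],s['tool_rot'],s['time'])
E
python3 tilt.py
```

```text
handle face n 544 tilt deg 12.001346600849327 axis x at tcp -0.009403928244978953 resid 7.313440102228588e-05
z 0.008 3 [-0.0163  0.0024  0.0156]
z 0.016 14 [-0.0179  0.0014  0.02  ]
z 0.024 14 [-0.0195  0.0021  0.0278]
z 0.032 15 [-0.0208  0.0017  0.0359]
z 0.040 14 [-0.0229  0.0017  0.0437]
z 0.048 17 [-0.025   0.0017  0.0521]
z 0.056 9 [-0.0258  0.0026  0.0605]
z 0.064 14 [-0.0273  0.0022  0.0692]
z 0.072 5 [-0.029   0.0022  0.0741]
[ 0.50036634 -0.09795411  0.24431666] [-3.14155367e+00 -2.13956073e-05  1.01007853e+00] 18.55
```

send_rows([
  [0,-0.004,-0.03,0,0],
  [0,-0.006,-0.04,0,0],
  [0,-0.006,-0.045,0,0],
  [0,-0.006,-0.04,0,0],
  [0,-0.003,-0.0185,0,0],
])

```text
time: 19.35
tool_pos: [0.4743, -0.2755, 0.2442]
tool_rot: [3.141, 0.001, 1.006]
contact_force: [0.0, -0.1, -2.3]
opening: 0.0219
grip_force: 60.0
```

send_rows([
  [0,0,0,0,0],
  [0,0,0,-0.02,0],
  [0,0,0,-0.03,0],
  [0,0,0,-0.01,0],
  [0,0,0,0,0],
])

```text
time: 19.85
tool_pos: [0.4746, -0.2709, 0.1832]
tool_rot: [-3.138, -0.001, 1.01]
contact_force: [0.1, 0.2, -0.5]
opening: 0.0213
grip_force: 60.0
```

```bash
sed -i 's/p.max(2)-p.min(2)<60)/p.max(2)-p.min(2)<60)/' tilt.py; cat >> tilt.py <<'E'
W=pix2w('side',uu,vv,d)
for u0,v0 in [(0,0)]:
    m=(d>0)&(abs(W[...,2]-.088)<.005)&(abs(W[...,0]-.46)<.06)&(abs(W[...,1]+.29)<.06)
    print('side plate',m.sum(),cv2.minAreaRect((W[m][:,:2]*1000).astype(np.float32)))
    k=(d>0)&(p.max(2)-p.min(2)<60)&(np.hypot(W[...,0]-.4615,W[...,1]+.2935)<.03)&(W[...,2]>.095)&(W[...,2]<.17)
    for a in np.arange(.095,.17,.01):
        kk=k&(abs(W[...,2]-a)<.005)
        if kk.any(): print('W z%.3f'%a,kk.sum(),np.round(W[kk].mean(0),4))
E
python3 tilt.py
```

```text
handle face n 533 tilt deg 11.989597161470929 axis x at tcp -0.009391362252766582 resid 6.9874464512491e-05
z 0.016 20 [-0.0181  0.0031  0.0201]
z 0.024 15 [-0.0196  0.0035  0.0279]
z 0.032 22 [-0.0215  0.0038  0.0356]
z 0.040 13 [-0.024   0.0027  0.0441]
z 0.048 17 [-0.0255  0.0029  0.0524]
z 0.056 6 [-0.0264  0.0045  0.0597]
z 0.064 18 [-0.0278  0.0033  0.0673]
z 0.072 3 [-0.0289  0.0036  0.0739]
[ 0.47461907 -0.27089802  0.18317454] [-3.13818868e+00 -5.32004173e-04  1.00951033e+00] 19.85
side plate 582 ((462.00213623046875, -293.47271728515625), (72.32252502441406, 86.33180236816406), 11.004342079162598)
W z0.105 2 [ 0.4625 -0.2963  0.1085]
W z0.115 19 [ 0.4624 -0.2962  0.1156]
W z0.125 14 [ 0.4637 -0.2953  0.1265]
W z0.135 17 [ 0.4634 -0.2927  0.1349]
W z0.145 23 [ 0.4653 -0.2917  0.1456]
W z0.155 22 [ 0.4674 -0.2892  0.155 ]
W z0.165 22 [ 0.4677 -0.2875  0.1648]
```

send_rows([
  [0,-0.001,-0.0005,-0.006,0],
  [0,0,0,-0.006,0],
  [0,0,0,-0.004,0],
  [0,-0.0005,-0.0008,-0.004,0],
  [0,0,0,0,0],
], grip_force=30)

```text
time: 20.65
tool_pos: [0.4732, -0.2733, 0.1636]
tool_rot: [-3.14, -0.0, 1.009]
contact_force: [-0.3, 0.0, -1.7]
opening: 0.022
grip_force: 30.0
```

send_rows([
  [0,-0.0005,-0.0007,-0.004,0],
  [0,-0.0005,-0.0007,-0.004,0],
  [0,-0.0005,-0.0007,-0.004,0],
  [0,0,0,0,0],
])

```text
time: 21.05
tool_pos: [0.4718, -0.2754, 0.1517]
tool_rot: [-3.14, -0.0, 1.009]
contact_force: [-0.7, 0.5, -0.7]
opening: 0.0216
grip_force: 30.0
```

send_rows([
  [0,-0.0005,-0.0007,-0.004,0],
  [0,-0.0005,-0.0007,-0.004,0],
  [0,-0.0005,-0.0007,-0.004,0],
  [0,-0.0005,-0.0007,-0.004,0],
  [0,0,0,0,0],
])

```text
time: 21.55
tool_pos: [0.4698, -0.2782, 0.1357]
tool_rot: [-3.14, -0.0, 1.009]
contact_force: [-0.5, 0.1, -0.7]
opening: 0.0221
grip_force: 30.0
```

send_rows([
  [0,0,0,0,0],
  [0,-0.0015,-0.0025,0,0],
  [0,-0.0015,-0.0025,0,0],
  [0,-0.0015,-0.0025,0,0],
  [0,0,0,0,0],
], grip_force=8)

```text
time: 22.05
tool_pos: [0.4655, -0.2863, 0.1365]
tool_rot: [3.141, 0.0, 1.008]
contact_force: [-0.2, 0.5, -1.7]
opening: 0.0219
grip_force: 8.0
```

send_rows([
  [0,-0.0015,-0.0025,0,0],
  [0,-0.0015,-0.0025,0,0],
  [0,0,0,0,0],
])

```text
time: 22.35
tool_pos: [0.4624, -0.2912, 0.1364]
tool_rot: [3.142, 0.0, 1.009]
contact_force: [-0.5, 1.2, -1.3]
opening: 0.0216
grip_force: 8.0
```

```bash
python3 tilt.py | head -4; python3 -c "
from cell import *;print(observe()['contact_force'])"
```

```text
handle face n 961 tilt deg 2.5357998555967067 axis x at tcp -0.0039009624987935395 resid 0.00012803269793807537
z 0.016 8 [-0.0097  0.0008  0.0219]
z 0.024 15 [-0.0081  0.0018  0.0289]
z 0.032 12 [-0.0092  0.0006  0.0365]
[-0.35755285  0.83338535 -1.76921286]
```

send_rows([
  [0,-0.0008,-0.0012,0,0],
  [0,0.0005,0.0007,-0.006,0],
  [0,0.0005,0.0007,-0.006,0],
  [0,0.0005,0.0007,-0.006,0],
  [0,0.0003,0.0005,-0.004,0],
])

```text
time: 23.15
tool_pos: [0.4634, -0.2892, 0.1134]
tool_rot: [-3.141, -0.0, 1.009]
contact_force: [-0.9, -0.1, -1.9]
opening: 0.0223
grip_force: 8.0
```

send_rows([
  [0,0,0,-0.003,0],
  [0,0,0,-0.002,0],
  [0,0,0,0,0],
])

```text
time: 23.45
tool_pos: [0.4635, -0.2894, 0.1091]
tool_rot: [-3.141, -0.0, 1.009]
contact_force: [-0.5, -0.4, -1.7]
opening: 0.0218
grip_force: 8.0
```

```bash
python3 tilt.py | head -5; python3 -c "
from cell import *;s=observe();print(s['contact_force'],s['tool_pos'])"
```

```text
handle face n 985 tilt deg 1.9971203695584792 axis x at tcp -0.0036200157429512516 resid 0.00012985212307290095
z 0.016 12 [-0.0072 -0.0012  0.0222]
z 0.024 4 [-0.0059  0.0023  0.0256]
z 0.032 24 [-0.0426  0.0182  0.036 ]
z 0.040 26 [-0.0428  0.0166  0.044 ]
[ 0.43208443  0.3314654  -1.58589196] [ 0.46369833 -0.28953937  0.10959369]
```

send_rows([
  [0,0,0,-0.003,0],
  [0,0,0,-0.002,0],
  [0,0,0,-0.001,0],
  [0,0,0,0,0],
])

```text
time: 24.15
tool_pos: [0.4635, -0.2894, 0.1031]
tool_rot: [-3.141, -0.0, 1.009]
contact_force: [0.8, -0.5, -1.1]
opening: 0.0219
grip_force: 8.0
```

send_rows([
  [0,0,0,-0.001,0],
  [0,0,0,-0.001,0],
  [0,0,0,0,0],
])

```text
time: 24.45
tool_pos: [0.4636, -0.2894, 0.1013]
tool_rot: [-3.141, -0.0, 1.009]
contact_force: [-0.0, 0.3, -0.8]
opening: 0.0226
grip_force: 8.0
```

send_rows([
  [0,0,0,-0.001,0],
  [0,0,0,0,0],
])

```text
time: 24.65
tool_pos: [0.4637, -0.2896, 0.1007]
tool_rot: [3.141, 0.0, 1.009]
contact_force: [-0.7, 0.6, 2.5]
opening: 0.0222
grip_force: 8.0
```

send_rows([
  [0,0,0,-0.001,0],
  [0,0,0,0,0],
])

```text
time: 24.85
tool_pos: [0.4636, -0.2898, 0.1002]
tool_rot: [3.141, 0.001, 1.009]
contact_force: [-2.9, 0.9, 6.0]
opening: 0.0216
grip_force: 8.0
```

```bash
python3 tilt.py | head -1; python3 - <<'E'
from h import *
vv,uu=np.mgrid[:420,:560]
q=[read_camera('side') for _ in range(3)];p=q[0][0].astype(int);d=np.mean([x[1] for x in q],0);W=pix2w('side',uu,vv,d)
k=(np.hypot(W[...,0]-.4615,W[...,1]+.2935)<.025)&(W[...,2]>.08)&(W[...,2]<.12)
for v in range(250,285):
    c=k[v]
    if c.any(): i=np.where(c)[0];print(v,i.min(),i.max(),np.round(np.median(W[v,i],0),4),p[v,298])
print(observe()['contact_force'])
E
```

```text
handle face n 1006 tilt deg 1.349207800563201 axis x at tcp -0.003428846678286394 resid 0.00013413518961182233
263 289 292 [ 0.445  -0.2895  0.119 ] [40 66 96]
264 288 305 [ 0.4554 -0.299   0.1178] [41 63 96]
265 288 306 [ 0.4573 -0.301   0.1158] [37 62 93]
266 288 306 [ 0.4587 -0.3013  0.1124] [42 67 99]
267 289 306 [ 0.4593 -0.3025  0.1098] [40 64 96]
268 290 305 [ 0.4578 -0.3029  0.1074] [40 66 97]
269 289 305 [ 0.4576 -0.2993  0.1027] [ 46  71 102]
270 288 306 [ 0.4565 -0.2981  0.0997] [32 63 96]
271 288 306 [ 0.4572 -0.3004  0.0954] [28 60 96]
272 288 306 [ 0.4579 -0.3001  0.0931] [77 75 78]
273 288 307 [ 0.4569 -0.3039  0.093 ] [194 141  77]
274 288 306 [ 0.4537 -0.3055  0.0892] [201 150  78]
275 289 305 [ 0.4532 -0.307   0.088 ] [151 113  57]
276 290 304 [ 0.4547 -0.3063  0.0873] [167 124  66]
277 290 304 [ 0.4542 -0.3109  0.0874] [197 145  70]
278 294 302 [ 0.4517 -0.315   0.0874] [197 144  68]
[-2.61421328  0.54681728  5.32311391]
```

send_rows([
  [0,0,0,0.0007,0],
  [0.4,0,0,0,0],
  [0.6,0,0,0,0],
  [0.6,0,0,0,0],
  [0.6,0,0,0,0],
])

```text
time: 25.8
tool_pos: [0.4636, -0.2894, 0.1]
tool_rot: [3.142, -0.0, 1.009]
contact_force: [0.6, 0.1, 0.7]
opening: 0.0495
grip_force: 0.0
```

send_rows([
  [0.6,0,0,0,0],
  [0.6,0,0,0,0],
  [0.6,0,0,0,0],
])

```text
time: 26.1
tool_pos: [0.4636, -0.2895, 0.1001]
tool_rot: [3.142, 0.0, 1.009]
contact_force: [0.3, -0.0, 0.8]
opening: 0.0551
grip_force: 0.0
```

send_rows([
  [0.6,0,0,0.01,0],
  [0.6,0,0,0.03,0],
  [0.6,0,0,0.04,0],
  [0.6,0,0,0.04,0],
  [0.6,0,0,0.04,0],
])

```text
time: 26.6
tool_pos: [0.4634, -0.2893, 0.2626]
tool_rot: [3.141, 0.0, 1.009]
contact_force: [0.8, -0.4, -0.3]
opening: 0.0549
grip_force: 0.0
```

send_rows([
  [0.6,0,0,0.01,0],
  [0.6,0,0,0,0],
  [0.6,0,0,0,0],
])

```text
time: 26.9
tool_pos: [0.4631, -0.2891, 0.2691]
tool_rot: [-3.14, -0.0, 1.009]
contact_force: [0.1, 0.0, 0.5]
opening: 0.055
grip_force: 0.0
```

```bash
python3 - <<'E'
from h import *
s=observe();print(s['tool_pos'],s['time'])
q=[read_camera('wrist') for _ in range(3)];p=q[0][0].astype(int);d=np.mean([x[1] for x in q],0)
vv,uu=np.mgrid[:420,:560];W=pix2w('wrist',uu,vv,d,s)
near=(d>0)&(np.hypot(W[...,0]-.4615,W[...,1]+.2935)<.03)
t=near&(W[...,2]>.147)&(W[...,2]<.165);P=W[t];k=np.linalg.lstsq(np.c_[P[:,:2],np.ones(len(P))],P[:,2],rcond=None)[0]
print('top n',t.sum(),P.mean(0),'tilt',k[:2],cv2.minAreaRect((P[:,:2]*1000).astype(np.float32)))
c=near&(abs(W[...,2]-.094)<.003);P=W[c];print('collar',c.sum(),P.mean(0) if c.any() else 0, np.linalg.lstsq(np.c_[P[:,:2],np.ones(len(P))],P[:,2],rcond=None)[0] if c.sum()>9 else 0)
pl=(d>0)&(abs(W[...,2]-.088)<.003)&(np.hypot(W[...,0]-.4615,W[...,1]+.2935)<.06);print('plate',cv2.minAreaRect((W[pl][:,:2]*1000).astype(np.float32)))
# bystanders: compare side images
z=np.load('s1.npz');b,_=read_camera('side');df=(np.abs(b.astype(int)-z['p']).max(2)>60).astype(np.uint8)
n,l,st,ce=cv2.connectedComponentsWithStats(df);print([list(x) for x in st[1:] if x[4]>25])
E
```

```text
[ 0.4631304  -0.28907824  0.26907479] 26.9
top n 707 [ 0.4627213  -0.29175452  0.1544619 ] tilt [-0.04426303 -0.08579626] ((462.299072265625, -292.90380859375), (22.746814727783203, 21.78396224975586), 57.23261260986328)
collar 319 [ 0.46658648 -0.28667198  0.09480863] [-0.00411147  0.00545478  0.09829071]
plate ((461.58404541015625, -293.67022705078125), (70.06402587890625, 83.7028579711914), 10.155600547790527)
[[np.int32(121), np.int32(0), np.int32(11), np.int32(17), np.int32(55)], [np.int32(135), np.int32(0), np.int32(24), np.int32(42), np.int32(356)], [np.int32(163), np.int32(3), np.int32(20), np.int32(9), np.int32(26)], [np.int32(82), np.int32(14), np.int32(19), np.int32(29), np.int32(62)], [np.int32(212), np.int32(34), np.int32(13), np.int32(14), np.int32(40)], [np.int32(221), np.int32(37), np.int32(19), np.int32(23), np.int32(132)], [np.int32(303), np.int32(51), np.int32(15), np.int32(12), np.int32(30)], [np.int32(259), np.int32(53), np.int32(36), np.int32(31), np.int32(156)], [np.int32(292), np.int32(66), np.int32(19), np.int32(39), np.int32(151)], [np.int32(318), np.int32(6
[... 965 characters left out ...]
32(24), np.int32(31), np.int32(264)], [np.int32(228), np.int32(261), np.int32(16), np.int32(5), np.int32(27)], [np.int32(302), np.int32(267), np.int32(14), np.int32(7), np.int32(38)], [np.int32(246), np.int32(290), np.int32(26), np.int32(7), np.int32(54)], [np.int32(138), np.int32(296), np.int32(33), np.int32(24), np.int32(80)], [np.int32(318), np.int32(300), np.int32(22), np.int32(29), np.int32(285)], [np.int32(182), np.int32(312), np.int32(43), np.int32(8), np.int32(105)], [np.int32(320), np.int32(318), np.int32(9), np.int32(14), np.int32(88)], [np.int32(225), np.int32(321), np.int32(17), np.int32(6), np.int32(54)], [np.int32(283), np.int32(331), np.int32(37), np.int32(11), np.int32(178)]]
```

```bash
python3 -c "
from cell import *;print(hand_in())"
```

```text
the job is handed in; nothing more can be done
None
```

I ran the stylus in one pass from the blue land to the green and put it back upright in its stand. By depth check all seven tabs are home, readings stayed under 15 N, and the job is handed in. The stylus tilted in the grip mid-pass, and I made short stops on the last tab and the green land and did not recheck the bystanders one by one.

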